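# Glue a hanger block and hold it against a frame rail

## Task

With the wooden hanger block still waiting at the nozzle of the clamped glue gun, squeeze the gun's trigger fully and let it spring right back, then take the block to the dark picture-frame rail and press its glued face (the one that faced the nozzle) flat against the middle of the rail, block down on the bench or barely off it. Push the sprung rail back until its pin stands level with the two fixed posts (about 8 N, half of its travel; never drive it back to its stop), keep the push steady for three seconds and finish while still holding it there, so that I can screw it on. Leave the paint tin, tape roll, jar and screwdriver where they are.

Things in the scene. Friction and masses are not known exactly. Their poses are not given: they have to be found in the camera images.
- gun: Grey glue gun fixed upside down in a wooden cradle: barrel 40 mm thick along its x, brass nozzle to -x, handle straight up. Origin on the bench under the handle; z up. Handle: x -15 to +15 mm, 26 mm wide (y), from the barrel (z 42 mm) up to z 145 mm. The black trigger stands on the nozzle side of the handle. Does not move.
- trigger (a joint): Trigger hinge, rad: 0 released, 0.24 fully squeezed. Lever 10 mm thick, 18 wide, from its hinge (gun x -36, z 45 mm) up to z 130; outer face at gun x -41 mm, so handle and trigger together measure 56 mm released, about 40 squeezed (at z 110). Sprung: at z 110 about 2.5 N starts it, 8.5 N takes it to the stop; springs back.
- trigger_pad (a point): Point on the outer (nozzle-side) face of the trigger, 65 mm above its hinge (z 110 mm when released), where it is squeezed towards the handle along the gun's +x.
- nozzle (a point): Tip of the nozzle, 130 mm from the gun's origin along its -x, 22 mm above the bench, 9 mm thick.
- block: Loose hanger block, light wood, about 0.18 kg: plinth 70 x 70 mm, 28 high, with a raised boss to grip, 30 (x) by 50 (y) mm, z 28 to 58. Origin under the centre of the boss; the plinth reaches 40 mm to +x, 30 to -x, 35 to each side. Its +x face (the longer overhang) is to be glued: at the start it faces the nozzle, 8 to 16 mm before it.
- block_face (a point): Centre of the block's face to be glued (its +x face), 40 mm from the origin along x, 20 mm above the underside; axes as the block's.
- fixture: Sprung fixture, fixed to the bench, with the frame rail on its -x side. Origin on the bench under the middle of the unpressed rail's front face; x = direction of push, y along the rail, z up. Behind the rail a steel block, x 77 to 123 mm, 41 high, with two fixed posts at x 85, up to z 70; the rail's pin moves between them (x 75 unpressed, level at 10 mm).
- rail (a joint): Slide of the frame rail along the fixture's +x, m: 0 unpressed, 0.020 at its stop. Plain spring, 800 N/m: 10 mm is 8 N, 20 mm is 16 N. It springs back when let go.
- rail_face (a point): Centre of the rail's front face (moves with the rail), 20 mm above the bench; x points into the rail, y along it. Rail: dark wood with a gold strip, 210 mm long (y), 34 deep, from 3 to 47 mm above the bench (strip to 51). The bench before it is clear.
- tin: Paint tin, 70 mm wide, 100 mm high, bystander. Origin under its centre.
- tape: Roll of tape lying flat, 90 mm wide, 24 mm high, bystander. Origin under its centre.
- jar: Glass jar, 70 mm wide, 90 mm high, bystander. Origin under its centre.
- screwdriver: Screwdriver lying on the bench, bystander.
Not all that is in view belongs to the job. What is shaped like the gun but blue or green is not meant.

How it is judged:
By the outcome, as a careful person would: the job done as asked, in the order asked, and still so for the second after the job is handed in, while the arm keeps its last pose, push and grip.
It also fails if it takes over 64 s, if anything falls off the work surface, if the arm or the gripper's body presses on something with over 40 N, if the wrist force passes 120 N, or if a joint passes its speed limit or range.

## Robot

A 6-joint arm with a two-finger parallel gripper is mounted at the origin on the work surface. World frame = base frame: x ahead of the robot, y to its left, z up, the work surface at z = 0. Lengths are in m, angles in degrees, forces in N, time in s.
With the tool pointing down it reaches from about 0.4 to 0.825 m from the base axis. Payload 7 kg.
Tool frame: the origin (TCP) lies midway between the tips of the shut fingers; the grasp point (between the pads) lies 19 mm behind it; z points along the fingers, y is the line along which they close (so a half turn about z gives the same grasp; the last joint's range is limited). The gripper opens to 88 mm and grips with 3 to 60 N. Pads are 19 mm wide; open, the fingers measure 130 mm over their backs; the gripper's body (78 mm by 193 mm) begins 47 mm behind the grasp point.
Start: joints at [93.627, 20.546, 0.682, 0, -70.136, -16.507], TCP at [0.15, 0.658, 0.227] pointing down, gripper open.
Joint ranges: [-176.03, 176.03], [-82.01, 121.73], [-58.28, 71.71], [-173.87, 95.51], [-174.79, -0.11], [-173.66, 173.66]. Speed limits (degrees/s): [136.94, 136.94, 172.46, 180, 180, 180].

## Interface

Orientations are given as [roll, pitch, yaw] about the fixed x, y, z axes, in that order (R = Rz(yaw) Ry(pitch) Rx(roll)).
In Python, from plant import telemetry, viewer, workorder gives the robot as it stands. The module is installed in compiled form; this text tells all that it offers.
- The arm moves only by the tool carry_out, never from a script. Its argument "rows" is a list of rows, each a list of 6 numbers: the shift along the tool's x, y, z in m, then the turn, a rotation vector about the tool's x, y, z in rad. In form: [[tx, ty, tz, ax, ay, az], ...]. A call has 1 to 8 rows; each row is the pose to reach, as a shift and turn from the pose commanded when the call began, along the tool's axes at that moment; what a row does not reach only later rows make up. A row lasts 1/8 s, in which the tool goes at most 62.5 mm and 10.7 degrees, less where a joint would pass 70% of its speed; a pose out of reach is approached as far as the arm can. A call with a gripper value outside its range is refused whole. "grip" is the gripper's target within -1 to 1 (fully open at 1, half-way at 0, shut at -1), set as the call begins (left out, the last holds). The fingers move at their own pace and stop on an object; the grip force is fixed at half the most. Time passes only in rows, so rows that repeat a pose let the fingers close. It gives the time, the measured TCP pose, the force, the opening and the grip force at its end, in the units of the state.
- telemetry.get_obs(): the state, without advancing time (a new reading comes with each control period).
- viewer.snapshot(name): name is "scene" or "top"; returns the picture (420x560x3 uint8, red, green, blue); there is no depth.
- viewer.camera_info(name): a dict with "intrinsics" (3x3 intrinsics, pixels), "extrinsics" (4x4, takes a point from camera to world coordinates). Camera axes: x right, y down, z forward; pixel columns grow to the right and rows downward; lengths in m; the calibration is good to about 2 mm. A picture is of the moment at which its call begins. camera_info takes no time and is no camera call.
- workorder.close_job(): hands the job in; it is judged then, once.
The state is a dict: "clock": time; "joint_pos": joint angles; "qvel": joint speeds; "tau": joint torques, N m; "tool_pos": TCP position; "orientation": TCP orientation; "force": force on the tool from outside, world axes, zero at the start; "moment": the same for the moment, N m; "opening": finger opening in m; "gripper_force": force on a finger pad.
Only numpy, scipy, OpenCV 4.12 (cv2) and the standard library are available. Lean on these libraries where they do the work, as an engineer would, in place of code of your own. Each camera call takes 0.05 s, during which the arm holds its last target. There are 200 camera calls.

## Working session

There is one attempt and no reset: what is moved stays moved. The work goes in short steps, Python scripts to look and compute and a tool call to move; the robot and the scene stay as the last step left them, time stands still between calls to the robot, and variables do not carry over. Pictures are saved under pics/ and viewed, at most 10 in all, crops included, and the job is handed in when it is done.

Besides the shell and the picture viewer there is one more tool, called after "Call:" as name(argument=value, ...) on one line, values as JSON. carry_out: Moves the arm, as the interface text tells. Its arguments: {"type":"object","properties":{"rows":{"type":"array"},"grip":{"type":"number"}},"required":["rows"]}

```bash
mkdir -p pics
python3 - <<'E'
from plant import telemetry, viewer
import cv2,numpy as np
np.set_printoptions(precision=4,suppress=True)
for n in("scene","top"):
    im=viewer.snapshot(n); cv2.imwrite(f"pics/{n}0.png",cv2.cvtColor(im,cv2.COLOR_RGB2BGR)); i=viewer.camera_info(n);print(n,i["intrinsics"],i["extrinsics"])
print(telemetry.get_obs())
E
```

```text
scene [[403.5918   0.     273.1515]
 [  0.     403.5918 206.626 ]
 [  0.       0.       1.    ]] [[-0.8521  0.283  -0.4402  0.9129]
 [ 0.523   0.4933 -0.6951  0.7324]
 [ 0.0204 -0.8225 -0.5684  0.6929]
 [ 0.      0.      0.      1.    ]]
top [[517.6758   0.     275.8465]
 [  0.     517.6758 213.9409]
 [  0.       0.       1.    ]] [[-0.0206 -0.9914  0.1289  0.2498]
 [-0.9998  0.0206 -0.0013  0.0076]
 [-0.0014 -0.1289 -0.9917  1.5773]
 [ 0.      0.      0.      1.    ]]
{'clock': 0.1, 'joint_pos': array([ 93.628 ,  20.5876,   0.6389,  -0.0143, -70.1365, -16.508 ]), 'qvel': array([-0.0551, -0.0059,  0.0873,  0.0914,  0.0427,  0.0409]), 'tau': array([ -0.0016, -58.4164,  29.3747,   7.0154,   0.0102,  -0.    ]), 'tool_pos': array([0.1504, 0.6576, 0.2257]), 'orientation': array([179.9145,  -0.0113, -12.8848]), 'force': array([-0.8784, -0.4255, -0.33  ]), 'moment': array([0.019 , 0.058 , 0.0005]), 'gripper_force': 0.0, 'opening': 0.08788795099259811}
```

View pics/scene0.png

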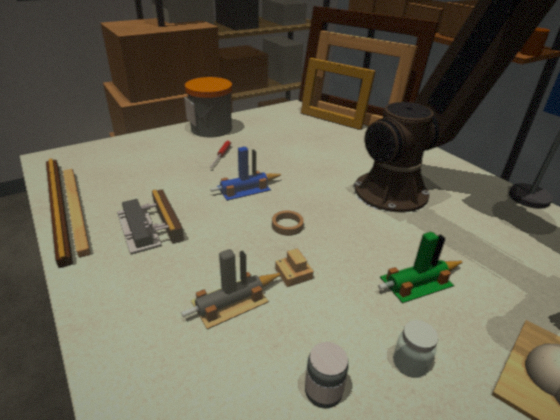

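View pics/top0.png

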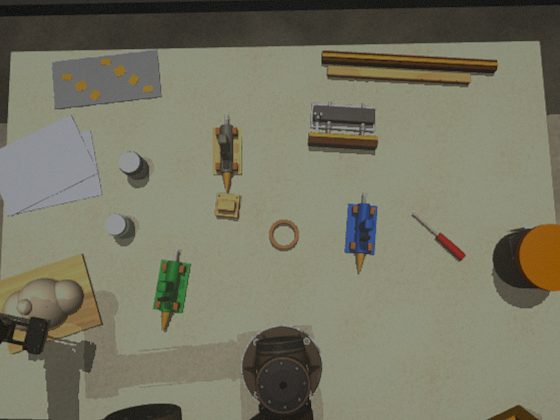

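The top view shows the grey gun at about (227,155), nozzle tip at (227,190), and the block at (228,205). The fixture is at (343,120) with its rail front at row ~148. The tape is at (284,235), and the blue and green guns are decoys. I'll zoom in on both areas.

Run:
```python
import cv2,numpy as np
t=cv2.imread("pics/top0.png");s=cv2.imread("pics/scene0.png")
r=lambda a,k:cv2.resize(a,None,fx=k,fy=k,interpolation=cv2.INTER_CUBIC)
a=r(t[105:225,200:260],5);b=r(t[95:155,300:385],5)
c=np.zeros((600,800,3),np.uint8);c[:600,:300]=a;c[:300,320:745]=b;cv2.imwrite("pics/c1.png",c)
cv2.imwrite("pics/c2.png",r(s[180:330,110:320],3.8))
```

```text
(no output)
```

View pics/c1.png

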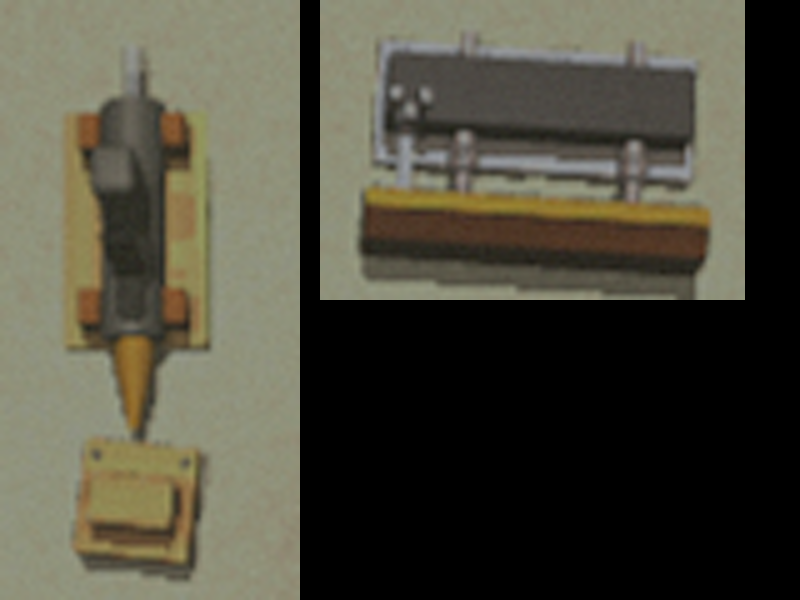

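View pics/c2.png

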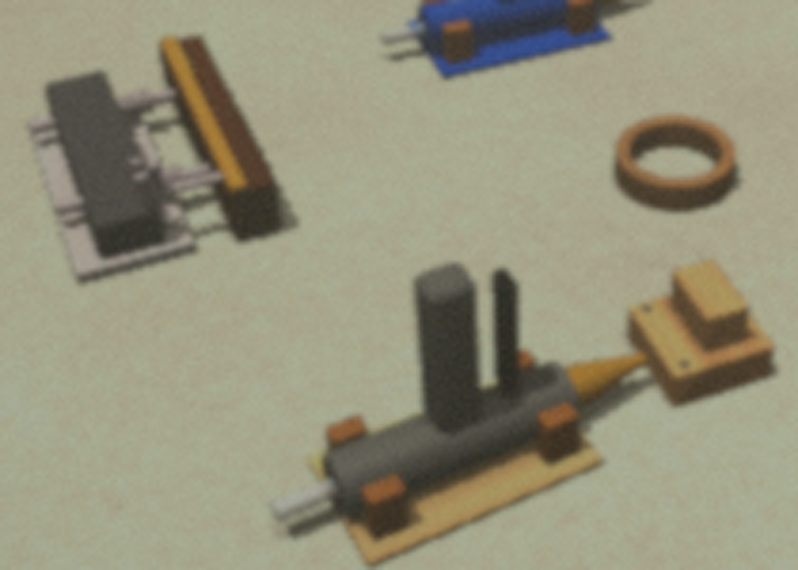

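The crops show clear corners: boss, plinth, nozzle tip, handle top, tail rod and rail strip. I'll cast rays at their known heights from both views and cross-check.

```bash
cat > h.py <<'E'
import numpy as np,cv2
from plant import telemetry, viewer
np.set_printoptions(precision=4,suppress=True)
C={n:viewer.camera_info(n) for n in("scene","top")}
def ray(n,uv,z):
    K=np.array(C[n]["intrinsics"]);E=np.array(C[n]["extrinsics"])
    d=E[:3,:3]@np.linalg.solve(K,[uv[0],uv[1],1]);o=E[:3,3]
    return (o+d*(z-o[2])/d[2])[:2]
def proj(n,p):
    K=np.array(C[n]["intrinsics"]);E=np.array(C[n]["extrinsics"])
    q=K@(E[:3,:3].T@(np.array(p)-E[:3,3]));return q[:2]/q[2]
f=lambda u,v,k,x,y:((u+.5)/k-.5+x,(v+.5)/k-.5+y)
A=lambda u,v,z:ray("top",f(u,v,5,200,105),z)
B=lambda u,v,z:ray("top",f(u-320,v,5,300,95),z)
S=lambda u,v,z:ray("scene",f(u,v,3.8,110,180),z)
E
python3 - <<'E'
from h import *
def show(n,l):
    l=np.array(l);print(n,l.tolist() if 0 else l.round(4).tolist(),"mean",l.mean(0).round(4))
show("plinth T",[A(88,437,.028),A(201,450,.028),A(193,553,.028),A(77,549,.028)])
show("boss T",[A(93,476,.058),A(176,481,.058),A(170,529,.058),A(89,522,.058)])
show("boss S",[S(676,270,.058),S(712,260,.058),S(747,300,.058),S(708,320,.058)])
show("plinth S",[S(629,312,.028),S(677,385,.028),S(770,347,.028)])
show("nozzle",[A(137,436,.022),S(650,357,.022)])
show("handle top",[A(116,167,.145),S(444,276,.145)])
show("tail T/S",[A(133,47,.022),S(275,508,.022)])
show("barrel T front/back mid",[A(130,335,.022),A(132,105,.042)])
show("base corners T",[A(64,348,.003),A(210,348,.003),A(64,113,.003),A(210,113,.003)])
show("rail strip back T",[B(366,188,.051),B(709,208,.051)])
show("strip back S",[S(163,40,.051),S(228,192,.051)])
show("rail front top T",[B(362,234,.047),B(703,259,.047)])
show("rail front top S",[S(202,38,.047),S(275,183,.047)])
E
```

```text
plinth T [[0.522, 0.1822], [0.5125, 0.1137], [0.4497, 0.1192], [0.4535, 0.1892]] mean [0.4844 0.1511]
boss T [[0.4931, 0.176], [0.4891, 0.1267], [0.4604, 0.1305], [0.4656, 0.1785]] mean [0.4771 0.1529]
boss S [[0.4883, 0.1311], [0.4632, 0.1346], [0.4658, 0.1766], [0.4967, 0.1794]] mean [0.4785 0.1554]
plinth S [[0.5164, 0.1217], [0.5255, 0.1912], [0.4575, 0.193]] mean [0.4998 0.1687]
nozzle [[0.523, 0.153], [0.5232, 0.1576]] mean [0.5231 0.1553]
handle top [[0.6569, 0.1521], [0.6573, 0.1547]] mean [0.6571 0.1534]
tail T/S [[0.7683, 0.1534], [0.7661, 0.1529]] mean [0.7672 0.1531]
barrel T front/back mid [[0.5858, 0.1567], [0.7249, 0.1524]] mean [0.6554 0.1546]
base corners T [[0.5826, 0.1995], [0.5807, 0.1091], [0.7327, 0.1988], [0.7308, 0.1073]] mean [0.6567 0.1537]
rail strip back T [[0.6962, -0.0995], [0.6794, -0.3071]] mean [ 0.6878 -0.2033]
strip back S [[0.679, -0.3018], [0.701, -0.0942]] mean [ 0.69  -0.198]
rail front top T [[0.6687, -0.0966], [0.6488, -0.3028]] mean [ 0.6587 -0.1997]
rail front top S [[0.6505, -0.2962], [0.6687, -0.093]] mean [ 0.6596 -0.1946]
```

```bash
cat >> h.py <<'E'
def mv(x,y,z,yaw,X,Y,Z,YAW):
    "tool-axis shift and turn (tool pointing down) from commanded to target"
    p=np.radians(yaw);d=np.array([X-x,Y-y])
    return np.array([d@[np.cos(p),np.sin(p)],d@[np.sin(p),-np.cos(p)],z-Z,0,0,-np.radians(YAW-yaw)]).round(4)
E
python3 - <<'E'
from h import *
print(mv(.15,.658,.227,-12.88,.651,.1535,.20,-90.6))
print("blue handle",ray("top",(363,225),.14),"tape",ray("top",(284,235),.012))
# block vs gun
R=lambda a:np.array([[np.cos(a),-np.sin(a)],[np.sin(a),np.cos(a)]])
print("trigger top T?",A(125,270,.13),"trigger top S",S(505,272,.13))
E
```

```text
[0.6009 0.3801 0.027  0.     0.     1.3565]
blue handle [ 0.4004 -0.2369] tape [ 0.3883 -0.0178]
trigger top T? [0.6005 0.1489] trigger top S [0.6196 0.1529]
```

Call:
carry_out(rows=[[0.05,0.0317,0,0,0,0.17],[0.1,0.0634,0,0,0,0.34],[0.15,0.095,0,0,0,0.51],[0.2,0.1267,0,0,0,0.68],[0.25,0.1584,0,0,0,0.85],[0.3,0.19,0,0,0,1.02],[0.35,0.2218,0,0,0,1.19],[0.4,0.2534,0,0,0,1.3565]], grip=1)

```text
clock: 1.1
tool_pos: [0.4849, 0.3202, 0.2265]
orientation: [180.0, -0.0, -90.9]
force: [0.4, 0.7, 0.8]
opening: 0.0875
gripper_force: 0.0
```

Call:
carry_out(rows=[[0.042,-0.0425,0.007,0,0,0],[0.0833,-0.085,0.014,0,0,0],[0.125,-0.127,0.02,0,0,0],[0.1665,-0.1694,0.027,0,0,0],[0.1665,-0.1694,0.027,0,0,0],[0.1665,-0.1694,0.06,0,0,0]])

```text
clock: 1.85
tool_pos: [0.6533, 0.1534, 0.1681]
orientation: [-179.8, 0.1, -90.7]
force: [-0.5, 0.9, 0.6]
opening: 0.0877
gripper_force: 0.0
```

Run:
```python
from h import *
im=viewer.snapshot("scene")[:,:,::-1]
cv2.imwrite("pics/s2.png",cv2.resize(im[130:340,130:330],None,fx=2.8,fy=2.8,interpolation=cv2.INTER_CUBIC))
```

```text
(no output)
```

View pics/s2.png

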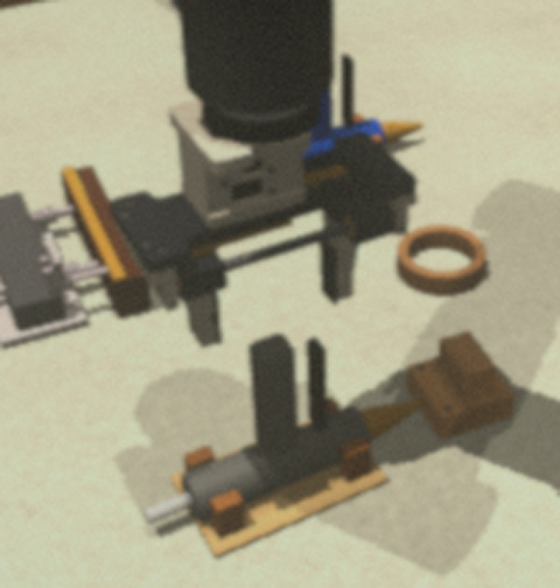

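The gripper straddles the handle and trigger: finger tips are at about (205,340) and (340,300), either side of the handle top (272,340) and trigger (317,345). I can go down.

Call:
carry_out(rows=[[0,0,0.02,0,0,0],[0,0,0.04,0,0,0],[0,0,0.06,0,0,0],[0,0,0.076,0,0,0],[0,0,0.076,0,0,0],[0,0,0.076,0,0,0]])

```text
clock: 2.65
tool_pos: [0.6519, 0.1539, 0.0914]
orientation: [-180.0, 0.0, -90.6]
force: [-0.2, 0.1, -0.6]
opening: 0.0873
gripper_force: 0.0
```

Call:
carry_out(rows=[[0,0,0,0,0,0],[0,0,0,0,0,0],[0,0,0,0,0,0],[0,0,0,0,0,0],[0,0,0,0,0,0],[0,0,0,0,0,0],[0,0,0,0,0,0],[0,0,0,0,0,0]], grip=-1)

```text
clock: 3.65
tool_pos: [0.6504, 0.1533, 0.0904]
orientation: [179.9, -0.0, -90.6]
force: [-5.0, 0.2, 3.6]
opening: 0.0439
gripper_force: 29.7
```

Call:
carry_out(rows=[[0,0,0,0,0,0],[0,0,0,0,0,0],[0,0,0,0,0,0],[0,0,0,0,0,0]])

```text
clock: 4.15
tool_pos: [0.6504, 0.1533, 0.0904]
orientation: [179.9, -0.0, -90.6]
force: [-6.0, 1.6, 3.9]
opening: 0.0436
gripper_force: 29.7
```

Run:
```python
from h import *
im=viewer.snapshot("scene")[:,:,::-1]
cv2.imwrite("pics/s3.png",cv2.resize(im[200:320,170:330],None,fx=4,fy=4,interpolation=cv2.INTER_CUBIC))
```

```text
(no output)
```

View pics/s3.png

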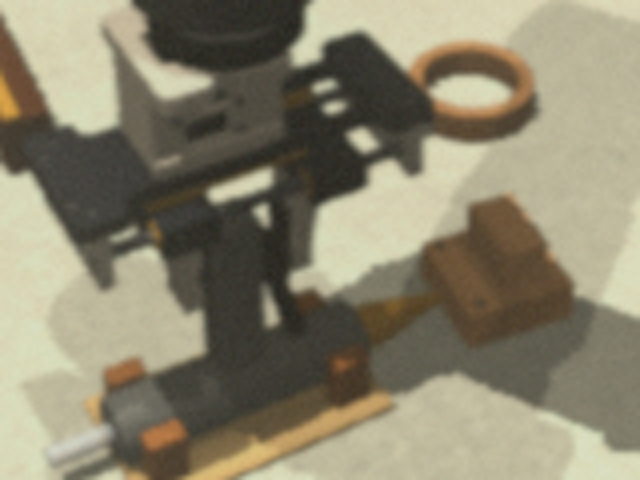

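The trigger at (285,260) leans fully against the handle, and the opening agrees with 0.24 rad at the pad's lower edge. Releasing and rising.

Call:
carry_out(rows=[[0,0,0,0,0,0],[0,0,0,0,0,0],[0,0,0,0,0,0],[0,0,0,0,0,0],[0,0,0,0,0,0],[0,0,-0.03,0,0,0],[0,0,-0.07,0,0,0],[0,0,-0.11,0,0,0]], grip=1)

```text
clock: 5.2
tool_pos: [0.6519, 0.1535, 0.2017]
orientation: [-180.0, -0.0, -90.6]
force: [0.2, 0.0, -0.1]
opening: 0.0877
gripper_force: 0.0
```

Call:
carry_out(rows=[[0,0.05,0,0,0,0.03],[0.001,0.1,0,0,0,0.06],[0.0013,0.15,0.02,0,0,0.0855],[0.0013,0.173,0.06,0,0,0.0855],[0.0013,0.173,0.101,0,0,0.0855],[0.0013,0.173,0.13,0,0,0.0855],[0.0013,0.173,0.13,0,0,0.0855],[0.0013,0.173,0.13,0,0,0.0855]], grip=0.25)

```text
clock: 6.2
tool_pos: [0.4795, 0.1545, 0.0716]
orientation: [-179.9, 0.0, -95.5]
force: [0.0, 0.8, 1.0]
opening: 0.0547
gripper_force: 0.0
```

Run:
```python
from h import *
im=viewer.snapshot("scene")[:,:,::-1]
cv2.imwrite("pics/s4.png",cv2.resize(im[190:320,190:350],None,fx=4,fy=4,interpolation=cv2.INTER_CUBIC))
```

```text
(no output)
```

View pics/s4.png

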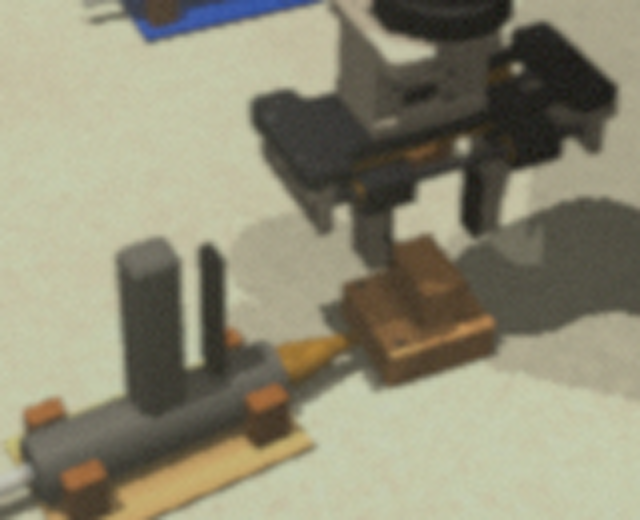

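The trigger is upright again at (212,300), and the fingers at (375,255) and (480,220) straddle the boss at (427,260). Going down to grip.

Call:
carry_out(rows=[[0,0,0.019,0,0,0],[0,0,0.038,0,0,0],[0,0,0.038,0,0,0],[0,0,0.038,0,0,0]])

```text
clock: 6.75
tool_pos: [0.4794, 0.1546, 0.0338]
orientation: [-179.9, 0.1, -95.5]
force: [-0.3, 0.0, 0.6]
opening: 0.0551
gripper_force: 0.0
```

Call:
carry_out(rows=[[0,0,0,0,0,0],[0,0,0,0,0,0],[0,0,0,0,0,0],[0,0,0,0,0,0],[0,0,0,0,0,0],[0,0,0,0,0,0]], grip=-1)

```text
clock: 7.5
tool_pos: [0.4787, 0.1541, 0.0329]
orientation: [-180.0, 0.0, -95.5]
force: [-2.3, 0.7, 5.7]
opening: 0.0295
gripper_force: 29.8
```

Call:
carry_out(rows=[[0,0.015,-0.005,0,0,0],[0,0.03,-0.02,0,0,0],[0,0.03,-0.04,0,0,0],[0,0.03,-0.06,0,0,0],[0,0.03,-0.06,0,0,0]])

```text
clock: 8.12
tool_pos: [0.4486, 0.1575, 0.0936]
orientation: [-179.9, 0.1, -95.5]
force: [0.2, 0.2, -2.5]
opening: 0.0297
gripper_force: 29.8
```

Run:
```python
from h import *
for n,(r0,r1,c0,c1),K in(("top",(120,150,300,385),None),("scene",(185,250,145,190),None)):
    im=cv2.imread(f"pics/{n}0.png")[r0:r1,c0:c1]
    h=cv2.cvtColor(im,cv2.COLOR_BGR2HSV)
    m=cv2.inRange(h,(17,140,90),(32,255,255))
    m=max([(c:=np.where(cv2.connectedComponents(m)[1]==k,255,0).astype(np.uint8)) for k in range(1,cv2.connectedComponents(m)[0])],key=lambda c:c.sum())
    v,u=np.nonzero(m)
    P=np.array([ray(n,(a+c0,b+r0),.051) for a,b in zip(u,v)])
    vx,vy,x,y=cv2.fitLine(P.astype(np.float32),cv2.DIST_HUBER,0,.001,.001).ravel()
    t=(P-[x,y])@[vx,vy];
    s=(P-[x,y])@[-vy,vx]
    print(n,len(P),"rail yaw",np.degrees(np.arctan2(-vx,vy)) if vy>0 else np.degrees(np.arctan2(vx,-vy)),"len",np.ptp(t),"wid",np.ptp(s),"mid",[x,y]+np.array([vx,vy])*(t.max()+t.min())/2)
print(telemetry.get_obs()["tool_pos"])
```

```text
top 243 rail yaw -4.725218 len 0.20642769305376854 wid 0.012359194415576813 mid [ 0.6817 -0.2028]
scene 214 rail yaw -4.7567387 len 0.20245104400673808 wid 0.015328377325332682 mid [ 0.6847 -0.1955]
[0.4486 0.1575 0.0936]
```

Run:
```python
from h import *
print(mv(.4481,.1569,.093,-95.5,.5927,-.1916,.045,-94.75))
```

```text
[ 0.333  -0.1773  0.048   0.      0.     -0.0131]
```

Call:
carry_out(rows=[[0.05,-0.0265,0,0,0,0],[0.1,-0.053,0,0,0,0],[0.15,-0.08,0,0,0,0],[0.2,-0.1065,0,0,0,0],[0.25,-0.133,0,0,0,0],[0.3,-0.16,0,0,0,0],[0.333,-0.1773,0.02,0,0,-0.0131],[0.333,-0.1773,0.048,0,0,-0.0131]])

```text
clock: 9.12
tool_pos: [0.5933, -0.1938, 0.0427]
orientation: [180.0, -0.0, -94.9]
force: [-0.7, 0.9, -2.2]
opening: 0.0297
gripper_force: 29.8
```

Call:
carry_out(rows=[[0,0,0.0105,0,0,0],[0,0,0.0105,0,0,0],[0,0,0.0105,0,0,0],[0,0,0.0105,0,0,0]])

```text
clock: 9.62
tool_pos: [0.5934, -0.191, 0.0343]
orientation: [-180.0, 0.0, -94.7]
force: [0.5, -0.7, -1.8]
opening: 0.0298
gripper_force: 29.9
```

Run:
```python
from h import *
for i in range(3):
    o=telemetry.get_obs();print(o["tool_pos"],o["force"],o["moment"],o["orientation"])
    im=viewer.snapshot("scene")[:,:,::-1]
cv2.imwrite("pics/s5.png",cv2.resize(im[150:270,100:260],None,fx=4,fy=4,interpolation=cv2.INTER_CUBIC))
```

```text
[ 0.5934 -0.191   0.0343] [ 0.5104 -0.6707 -1.7614] [ 0.1087 -0.025   0.0321] [-179.9807    0.0066  -94.7159]
[ 0.5934 -0.1911  0.0343] [-0.3353  0.3709 -2.1346] [ 0.0468 -0.0311  0.0107] [-179.9778    0.0063  -94.7203]
[ 0.5934 -0.1912  0.0343] [ 0.5665 -0.7101 -1.9107] [ 0.0978 -0.0323 -0.0198] [-179.9778    0.0039  -94.7232]
```

View pics/s5.png

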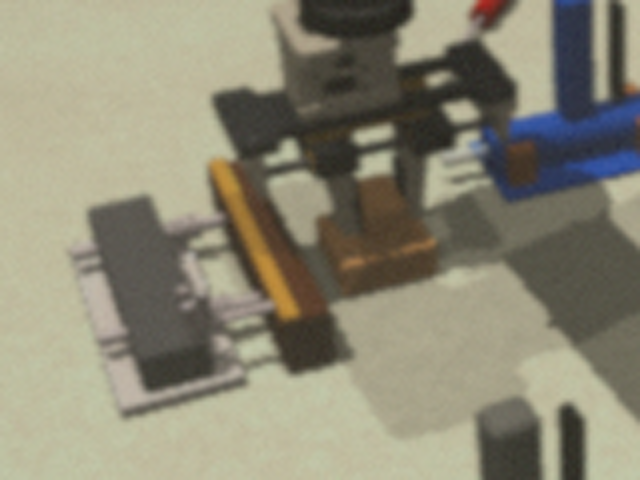

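The block hangs just clear of the bench and squared before the rail, with its face edge at (345,290) about 25 mm off the rail front. Advancing.

Call:
carry_out(rows=[[0,-0.006,0,0,0,0],[0,-0.012,0,0,0,0],[0,-0.018,0,0,0,0],[0,-0.02,0,0,0,0],[0,-0.022,0,0,0,0],[0,-0.022,0,0,0,0],[0,-0.022,0,0,0,0]])

```text
clock: 10.65
tool_pos: [0.615, -0.1933, 0.0341]
orientation: [180.0, 0.0, -94.7]
force: [-0.7, -0.0, -2.9]
opening: 0.03
gripper_force: 29.9
```

Call:
carry_out(rows=[[0,-0.0015,0,0,0,0],[0,-0.003,0,0,0,0],[0,-0.0045,0,0,0,0],[0,-0.006,0,0,0,0],[0,-0.006,0,0,0,0],[0,-0.006,0,0,0,0]])

```text
clock: 11.4
tool_pos: [0.6207, -0.1938, 0.0339]
orientation: [180.0, 0.0, -94.8]
force: [-2.8, -0.1, -1.3]
opening: 0.0299
gripper_force: 29.9
```

Call:
carry_out(rows=[[0,-0.001,0,0,0,0],[0,-0.002,0,0,0,0],[0,-0.003,0,0,0,0],[0,-0.004,0,0,0,0],[0,-0.005,0,0,0,0],[0,-0.005,0,0,0,0],[0,-0.005,0,0,0,0],[0,-0.005,0,0,0,0]])

```text
clock: 12.4
tool_pos: [0.6252, -0.1943, 0.0339]
orientation: [179.9, -0.0, -94.8]
force: [-5.8, 1.2, 0.6]
opening: 0.0297
gripper_force: 29.8
```

Run:
```python
from h import *
F=[]
for i in range(14):
    im=viewer.snapshot("scene" if i<7 else "top")[:,:,::-1]
    o=telemetry.get_obs();F.append(np.r_[o["force"],o["moment"],o["tool_pos"],o["orientation"][2]])
    if i==6: a=im[195:250,120:200]
F=np.array(F);print(F.mean(0),F.std(0))
b=im[95:155,300:385]
r=lambda a,w:cv2.resize(a,(w,int(w*a.shape[0]/a.shape[1])),interpolation=cv2.INTER_CUBIC)
a=r(a,400);b=r(b,400);c=np.zeros((300,800,3),np.uint8);c[:a.shape[0],:400]=a;c[:b.shape[0],400:]=b
cv2.imwrite("pics/s6.png",c)
```

```text
[ -6.3247   0.2669   0.9105   0.1854   2.392    0.1953   0.6252  -0.1943
   0.0339 -94.7546] [0.5145 0.485  0.5064 0.031  0.0217 0.0288 0.     0.     0.     0.0019]
```

View pics/s6.png

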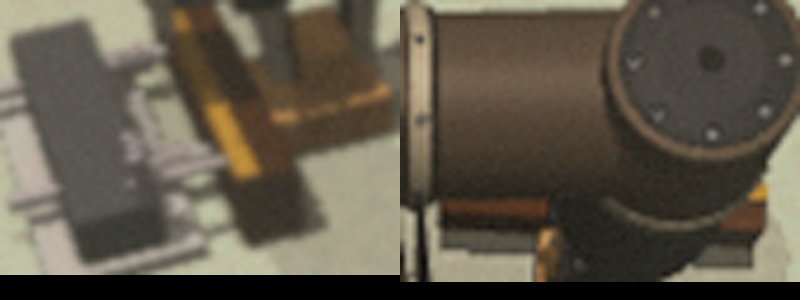

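The rail is visibly pushed and the push force reads 6.3 N. The moment Mz of 0.195 N·m puts the pressure centre about 30 mm to the +y side, so I'll turn the block slightly counter-clockwise until it sits flat.

Create m.py:
```python
from h import *
F=[]
for i in range(12):
    viewer.snapshot("scene")
    o=telemetry.get_obs();F.append(np.r_[o["force"],o["moment"],o["tool_pos"],o["orientation"]%360])
F=np.array(F);m=F.mean(0);print(o["clock"],m, "centre y off",m[5]/-m[0])
```

```text
(no output)
```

Call:
carry_out(rows=[[0,0,0,0,0,-0.003],[0,-0.0005,0,0,0,-0.006],[0,-0.001,0,0,0,-0.008],[0,-0.001,0,0,0,-0.008],[0,-0.001,0,0,0,-0.008]])

```text
clock: 13.72
tool_pos: [0.6259, -0.1945, 0.0338]
orientation: [179.9, -0.0, -94.3]
force: [-7.0, -0.6, 1.1]
opening: 0.03
gripper_force: 29.9
```

```bash
python3 m.py
```

```text
14.325 [ -6.8543  -0.4142   1.2177  -0.1031   2.5978   0.0774   0.6259  -0.1945
   0.0338 179.8671 359.9912 265.6866] centre y off 0.011290581533455609
```

Call:
carry_out(rows=[[0,-0.0005,0,0,0,-0.002],[0,-0.001,0,0,0,-0.004],[0,-0.0013,0,0,0,-0.004],[0,-0.0013,0,0,0,-0.004],[0,-0.0013,0,0,0,-0.004]])

```text
clock: 14.95
tool_pos: [0.6268, -0.1946, 0.0337]
orientation: [179.8, -0.0, -94.1]
force: [-8.0, -0.5, 1.9]
opening: 0.03
gripper_force: 29.9
```

```bash
python3 m.py
python3 - <<'E'
from h import *
im=viewer.snapshot("scene")[:,:,::-1]
cv2.imwrite("pics/s7.png",cv2.resize(im[180:255,120:220],(800,600),interpolation=cv2.INTER_CUBIC))
E
```

```text
15.55 [ -7.5222  -0.5126   1.4005  -0.0239   2.8419  -0.1415   0.6268  -0.1946
   0.0337 179.8294  60.0004 265.887 ] centre y off -0.018813912044595763
```

View pics/s7.png

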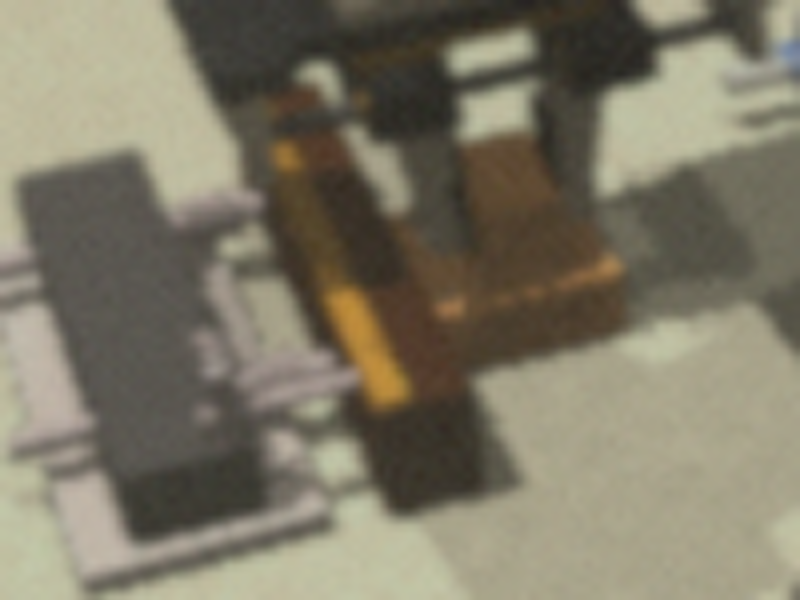

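Call:
carry_out(rows=[[0,-0.0003,0,0,0,0.001],[0,-0.0006,0,0,0,0.002],[0,-0.0006,0,0,0,0.002],[0,-0.0006,0,0,0,0.002]])

```text
clock: 16.1
tool_pos: [0.6273, -0.1946, 0.0337]
orientation: [179.8, -0.0, -94.2]
force: [-8.1, -0.0, 1.2]
opening: 0.0297
gripper_force: 29.9
```

```bash
python3 m.py
```

```text
16.7 [ -8.2267  -0.2295   1.6816   0.0303   2.982   -0.0372   0.6273  -0.1946
   0.0337 179.8176 359.9978 265.7838] centre y off -0.004520565261636418
```

The push is about 8.1 N, centred within 5 mm, with the face flat. Now I'll hold it steady for more than 3 s.

Call:
carry_out(rows=[[0,0,0,0,0,0],[0,0,0,0,0,0],[0,0,0,0,0,0],[0,0,0,0,0,0],[0,0,0,0,0,0],[0,0,0,0,0,0],[0,0,0,0,0,0],[0,0,0,0,0,0]])

```text
clock: 17.7
tool_pos: [0.6273, -0.1946, 0.0337]
orientation: [179.8, -0.0, -94.2]
force: [-8.3, 0.3, 2.4]
opening: 0.0302
gripper_force: 29.9
```

Call:
carry_out(rows=[[0,0,0,0,0,0],[0,0,0,0,0,0],[0,0,0,0,0,0],[0,0,0,0,0,0],[0,0,0,0,0,0],[0,0,0,0,0,0],[0,0,0,0,0,0],[0,0,0,0,0,0]])

```text
clock: 18.7
tool_pos: [0.6273, -0.1946, 0.0337]
orientation: [179.8, -0.0, -94.2]
force: [-8.1, 0.2, 1.9]
opening: 0.0296
gripper_force: 29.9
```

Call:
carry_out(rows=[[0,0,0,0,0,0],[0,0,0,0,0,0],[0,0,0,0,0,0],[0,0,0,0,0,0],[0,0,0,0,0,0],[0,0,0,0,0,0],[0,0,0,0,0,0],[0,0,0,0,0,0]])

```text
clock: 19.7
tool_pos: [0.6273, -0.1946, 0.0337]
orientation: [179.8, -0.0, -94.2]
force: [-7.9, -0.5, 1.2]
opening: 0.0297
gripper_force: 29.9
```

Call:
carry_out(rows=[[0,0,0,0,0,0],[0,0,0,0,0,0],[0,0,0,0,0,0],[0,0,0,0,0,0]])

```text
clock: 20.2
tool_pos: [0.6274, -0.1946, 0.0337]
orientation: [179.8, -0.0, -94.2]
force: [-7.9, 0.8, 1.9]
opening: 0.0297
gripper_force: 29.9
```

```bash
python3 m.py
```

```text
20.8 [ -8.0653   0.1572   1.6438   0.0117   3.0081  -0.0289   0.6273  -0.1946
   0.0337 179.8169 359.9982 265.7828] centre y off -0.0035840807093996487
```

The force has stayed at 8.1 N for over 4 s, so I'm handing in.

```bash
python3 -c "
from plant import workorder
print(workorder.close_job())"
```

```text
the job is handed in; nothing more can be done
None
```

I squeezed the trigger fully and it sprang back, then pressed the block's glued face flat on the middle of the rail; it was held steady at about 8.1 N (roughly 10 mm) for over 4 s and handed in still holding, with pin level judged from force and position, not a final close-up.

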